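Move the kiosk's tally counter to the serving mat and zero it

ROBOT

A 6-joint arm with a two-finger parallel gripper is mounted at the origin on the work surface. World frame = base frame: x ahead of the robot, y to its left, z up, the work surface at z = 0. Lengths are in mm, angles in degrees, forces in N, time in s.
With the tool pointing down it reaches from about 325 to 850 mm from the base axis. Payload 4.4 kg.
Tool frame: the origin (TCP) lies on the front face of the gripper's body, between the roots of the fingers; the fingertips stand r.finger_overhang ahead of it and the grasp point (between the pads) lies 78 mm ahead of it (r.finger_overhang is the distance from the TCP to the fingertips, in mm); z points along the fingers, y is the line along which they close (so a half turn about z gives the same grasp; the last joint's range is limited). The gripper opens to 94 mm and grips with 3 to 60 N. Pads are 16 mm wide; open, the fingers measure 119 mm over their backs; the gripper's body (75 mm by 177 mm) begins 78 mm behind the grasp point.
Start: joints at [-82.535, 11.837, 88.321, -0, 79.842, -8.623], TCP at [159.334, -552.486, 302.647] pointing down, gripper open.
Joint ranges: [-156.59, 156.59], [-49.26, 127.26], [12.9, 141.05], [-63.56, 243.56], [4.71, 150.69], [-161.64, 161.64]. Speed limits (degrees/s): [159.86, 159.86, 180, 180, 180, 180].

INTERFACE

Orientations are given as [roll, pitch, yaw] about the fixed x, y, z axes, in that order (R = Rz(yaw) Ry(pitch) Rx(roll)).
In Python, from cell import get_state, cams, close_job, r gives the robot as it stands.
- The arm moves only by the shell command python3 -m jog 'ROWS' [FORCE]. ROWS is a JSON object of lists of equal length, an entry for each row: "grip": the closure, from 0 (fully open) to 1 (shut); "linear": the shift along the tool's x, y, z each as a share of 400 mm, from -1 to 1, a list of three; "roll": the turn about the tool's z as a share of pi rad, from -1 to 1. In form: {"grip": [grip, ...], "linear": [[x, y, z], ...], "roll": [roll, ...]}. A call has 1 to 10 rows; each row is the pose to reach, as a shift and turn from the pose commanded when the call began, along the tool's axes at that moment, turning the shorter way round; what a row does not reach only later rows make up. A row lasts 1/10 s, in which the tool goes at most 50 mm and 8.59 degrees, less where a joint would pass 70% of its speed; a pose out of reach is approached as far as the arm can. A call with a number of a shift or a turn outside -1 to 1 is refused whole. A call with a gripper value outside its range is refused whole. The fingers move at their own pace and stop on an object; FORCE is the grip in N (left out, the last holds). Time passes only in rows, so rows that repeat a pose let the fingers close. It gives the time, the measured TCP pose, the force, the opening and the grip force at its end, in the units of the state.
- get_state(): the state, without advancing time (a new reading comes with each control period).
- cams.camera(name): name is "scene" or "top"; returns a dict with "image" (384x512x3 uint8, red, green, blue), "camera_matrix" (3x3 intrinsics, pixels), "k1" (the pictures are not rectified: a ray, as slopes to the right and down, at radius r is drawn at 1 + k1 r^2 times it, then the intrinsics apply), "world_from_camera" (4x4, takes a point from camera to world coordinates). Camera axes: x right, y down, z forward; pixel columns grow to the right and rows downward; lengths in mm; the calibration is good to about 2 mm. A picture is of the moment at which its call begins. There is no depth.
- close_job(): hands the job in; it is judged then, once.
The state is a dict: "clock": time; "q": joint angles; "dq": joint speeds; "tau": joint torques, N m; "ee_pos": TCP position; "tcp_rot": TCP orientation; "ft_force": force on the tool from outside, world axes, zero at the start; "torque": the same for the moment, N m; "grip_width": opening from 0.0 (shut) to 1.0 (fully open); "grip_force": force on a finger pad.
Only numpy, scipy, OpenCV 4.12 (cv2) and the standard library are available. Lean on these libraries where they do the work, as an engineer would, in place of code of your own. Each camera call takes 0.05 s, during which the arm holds its last target. There are 200 camera calls.

TASK

Get the tally counter ready for the next batch: carry it upright to the rectangular rubber mat, set it down in the middle, square with the mat (either end forward), and let go of it. Then take it by its knob and turn the needle all the way back to the zero stop, so that the counter ends up still square in the middle of the mat. Leave the other things on the counter where they are.

Things in the scene. Friction and masses are not known exactly. Their poses are not given: they have to be found in the camera images.
- tally: Loose squat grey metal tally counter, 84 (its x) x 56 (its y) mm, case top at 42 mm, about 0.6 kg, with a round white dial and black bar knob on top (knob top at 71 mm). Taken by its two long sides, 56 mm apart. Origin: centre of the underside, z up. The zero-stop pin, small, steel, 7 mm tall, not solid, stands on its top at the +x end, 31.5 mm from the centre.
- reset_knob (a joint): Turn of the tally's reset knob in rad: 0 with the needle at the zero-stop pin, where a hard stop ends its travel; grows as the knob is turned clockwise seen from above, up to 5.2. So it goes back to zero anticlockwise seen from above. It turns with light friction and stays where it is left.
- knob_grip (a point): On the knob's upright axis (the centre of the case), 59 mm above the tally's underside; turns with the knob. The knob is an upright bar 40 mm long along this x, 13 mm thick along this y, from 43 to 71 mm above the underside, pinched across its thickness. A thin flat needle at its foot (not solid) and a white line on half of its top point along +x, to the reading.
- mat_top (a point): Middle of the top face of the rectangular black rubber mat, 150 mm (its x) x 120 mm (its y), 4 mm thick, fixed to the counter; z up. (The other rubber mat, with the cup on it, is round.)
- steel_cup: Bystander: open steel cup, 72 mm across, 65 mm tall, standing on the round mat; origin at the centre of its underside.
- small_tin: Bystander: small round closed steel tin, 36 mm across, 24 mm tall, beside the tally's -x end; origin at the centre of its underside.
- tin: Bystander: closed steel tin, 72 mm across, 110 mm tall; origin at the centre of its underside.
- bottle: Bystander: clear drink bottle, 66 mm across, 200 mm tall; origin at the centre of its underside.
- jar: Bystander: closed amber glass jar, 80 mm across, 120 mm tall; origin at the centre of its underside.
- tub: Bystander: open clear plastic tub, 120 x 170 x 45 mm; origin at the centre of its underside.
- carton: Bystander: small cardboard carton, 90 x 130 x 60 mm; origin at the centre of its underside.
- scoop: Bystander: steel spoon, 200 mm long, lying along its own x; origin under its middle.
Not all that is in view belongs to the job. What is shaped like the tally but green or purple is not meant.

How it is judged (in metres and radians):
On the way, in this order (a step that is already met when the one before it is completed fails the run):
1. the tally stands released in the middle of the rectangular mat, square with it, its needle not yet turned back (over 1 rad) (horizontal distance between tally and mat_top below 0.025 m and z of tally in the frame of mat_top between -0.004 and 0.004 m and angle between tally's own z axis and vertical below 0.08 rad and angle between the x axis of tally and the x axis of mat_top, either way round below 0.2 rad and linear speed of tally below 0.02 m/s and contact force between the fingers and tally below 0.3 N and value of joint reset_knob above 1 rad), for 0.2 s.
2. the needle is back at the zero stop (value of joint reset_knob below 0.1 rad), for 0.2 s.
At the end, for the whole second after the job is handed in: The knob reads under 0.1 rad; the tally stands upright on the rectangular mat, its centre within 25 mm of the mat's middle, its long side within 0.2 rad of the mat's (either way round), at rest (horizontal distance between tally and mat_top below 0.025 m and z of tally in the frame of mat_top between -0.004 and 0.004 m and angle between tally's own z axis and vertical below 0.08 rad and angle between the x axis of tally and the x axis of mat_top, either way round below 0.2 rad and linear speed of tally below 0.02 m/s and value of joint reset_knob below 0.1 rad and velocity of joint reset_knob below 0.05 rad/s); the robot touches nothing.
It fails at once if the tally is tipped by more than 0.5 rad (angle between tally's own z axis and vertical above 0.5 rad).
It fails at once if a bystander is moved by more than 30 mm (distance of any of steel_cup, small_tin, tin, bottle, jar, tub, carton, scoop from where it was at the start of the episode above 0.03 m).
It also fails if it takes over 67 s, if anything falls off the work surface, if the arm or the gripper's body presses on something with over 40 N, if the wrist force passes 120 N, or if a joint passes its speed limit or range.

## Working session

There is one attempt and no reset: what is moved stays moved. The work goes in short steps, Python scripts to look and compute and a shell command to move; the robot and the scene stay as the last step left them, time stands still between calls to the robot, and variables do not carry over. Pictures are saved under pics/ and viewed, at most 10 in all, crops included, and the job is handed in when it is done.

```bash
ls; mkdir -p pics; cat > h.py <<'E'
import numpy as np, cv2
from cell import get_state, cams, close_job, r
def shot(n,f=None):
    c=cams.camera(n)
    if f: cv2.imwrite('pics/'+f,c['image'][:,:,::-1]); np.save('pics/'+f[:-4]+'.npy',c,allow_pickle=True)
    return c
def load(f): return np.load('pics/'+f+'.npy',allow_pickle=True).item()
def ray(c,uv):
    uv=np.asarray(uv,float).reshape(-1,1,2)
    d=np.array([c['k1'],0,0,0,0],float)
    p=cv2.undistortPoints(uv,np.array(c['camera_matrix']),d).reshape(-1,2)
    T=np.array(c['world_from_camera'])
    return T[:3,3],np.c_[p,np.ones(len(p))]@T[:3,:3].T
def onz(c,uv,z):
    o,d=ray(c,uv); return o+d*((z-o[2])/d[:,2])[:,None]
E
python3 - <<'E'
from h import *
for n in('scene','top'):
    c=shot(n,n+'0.png'); print(n,c['camera_matrix'],c['k1'],np.round(c['world_from_camera'],3))
s=get_state(); print(s,r.finger_overhang)
E
```

```text
pics
scene [[411.28047071   0.         257.37919564]
 [  0.         411.28047071 188.64941665]
 [  0.           0.           1.        ]] 0.04463817007729762 [[-7.790000e-01  4.800000e-01 -4.030000e-01  9.823270e+02]
 [ 6.270000e-01  6.110000e-01 -4.840000e-01  5.671130e+02]
 [ 1.400000e-02 -6.300000e-01 -7.770000e-01  1.035099e+03]
 [ 0.000000e+00  0.000000e+00  0.000000e+00  1.000000e+00]]
top [[358.15866446   0.         254.69605007]
 [  0.         358.15866446 195.31342152]
 [  0.           0.           1.        ]] -0.06818587479507297 [[-8.00000e-03 -9.86000e-01  1.64000e-01  2.80216e+02]
 [-1.00000e+00  9.00000e-03  3.00000e-03 -4.95400e+01]
 [-4.00000e-03 -1.64000e-01 -9.86000e-01  1.22310e+03]
 [ 0.00000e+00  0.00000e+00  0.00000e+00  1.00000e+00]]
{'clock': 0.1, 'q': array([-8.25340734e+01,  1.18808915e+01,  8.83934178e+01, -2.92891954e-04,
        7.98430626e+01, -8.62346455e+00]), 'dq': array([ 0.0331627 , -0.08135474, -0.17027345,  0.04185802,  0.0336274 ,
        0.03453841]), 'tau': array([ 3.35582843e-05, -3.71861386e+01, -2.82293344e+01,  7.01004337e-02,
        3.11313174e-02, -4.83490248e-05]), 'ee_pos': array([ 159.26917289, -551.96295252,  301.61807684]), 'tcp_rot': array([-1.79883912e+02, -1.73138267e-02,  1.60894255e+01]), 'ft_force': array([-0.48572192, -0.27015049,  0.47680168]), 'torque': array([ 0.02189878, -0.05291266, -0.01291802]), 'grip_force': 0.0, 'grip_width': 0.9988597426548168} 97.19999999999999
```

View pics/top0.png

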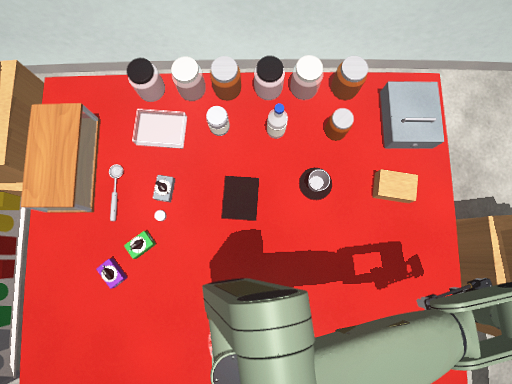

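View pics/scene0.png

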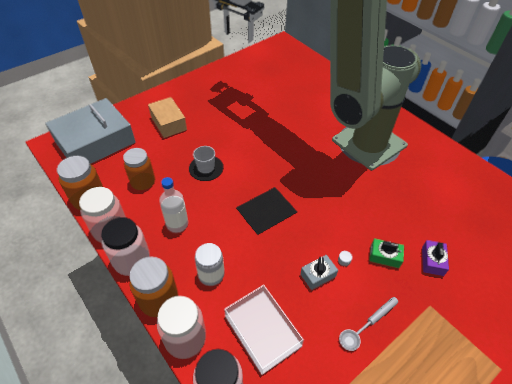

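The top view shows three candidates: a grey counter at (163,188), a green one at (140,244) and a purple one at (110,272). I choose the grey one, which has the small tin beside it at (160,215). The rectangular mat is at (240,198), and the round mat with the cup is at (316,182).

```bash
cat > meas.py <<'E'
from h import *
def hsv(c): return cv2.cvtColor(c['image'],cv2.COLOR_RGB2HSV)
def comps(m,box):
    k=np.zeros(m.shape,np.uint8); x0,y0,x1,y1=box; k[y0:y1,x0:x1]=m[y0:y1,x0:x1]
    return max(cv2.findContours(k,cv2.RETR_EXTERNAL,cv2.CHAIN_APPROX_NONE)[0],key=cv2.contourArea)
def rect(c,m,box,z):
    p=onz(c,comps(m,box).reshape(-1,2),z)
    (ctr,wh,a)=cv2.minAreaRect(p[:,:2].astype(np.float32)); return np.round(ctr,1),np.round(wh,1),round(a,1)
E
python3 - <<'E'
from meas import *
t=load('top0'); s=load('scene0')
h=hsv(t); nonred=(~((h[...,1]>150)&((h[...,0]<12)|(h[...,0]>168)))).astype(np.uint8)
dark=(t['image'].max(2)<45).astype(np.uint8)
print('mat',rect(t,dark,(205,165,270,235),4))
print('tally42',rect(t,nonred,(145,165,182,207),42))
print('tin24',rect(t,nonred,(150,208,170,226),24))
h2=hsv(s);d2=(s['image'].max(2)<45).astype(np.uint8)
print('mat s',rect(s,d2,(230,180,300,240),4))
a=cv2.resize(t['image'][165:230,140:190],None,fx=8,fy=8,interpolation=2)[:520]
b=cv2.resize(s['image'][245:300,293:358],None,fx=6,fy=9.4545,interpolation=2)[:520]
b=cv2.resize(s['image'][245:300,293:358],None,fx=6,fy=6,interpolation=2)
o=np.zeros((520,400+390,3),np.uint8);o[:520,:400]=a;o[:330,400:]=b
cv2.imwrite('pics/crop1.png',o[:,:,::-1])
E
```

```text
Traceback (most recent call last):
  File "meas.py", line 7, in rect
    p=onz(c,comps(m,box).reshape(-1,2),z)
            ~~~~~^^^^^^^
  File "meas.py", line 5, in comps
    return max(cv2.findContours(k,cv2.RETR_EXTERNAL,cv2.CHAIN_APPROX_NONE)[0],key=cv2.contourArea)
ValueError: max() iterable argument is empty
```

```bash
python3 - <<'E'
from meas import *
t=load('top0'); s=load('scene0')
print(t['image'][198,240],t['image'][188,163],t['image'][230,200],t['image'].dtype,s['image'][210,267])
nr=lambda i:(i[...,0].astype(int)<2.0*i[...,1]).astype(np.uint8)
print('mat',rect(t,nr(t['image']),(205,165,270,235),4))
print('tally42',rect(t,nr(t['image']),(145,165,182,207),42))
print('tin24',rect(t,nr(t['image']),(150,208,170,226),24))
print('mat s',rect(s,nr(s['image']),(230,184,300,236),4))
a=cv2.resize(t['image'][165:230,140:190],None,fx=8,fy=8,interpolation=2)
b=cv2.resize(s['image'][245:300,293:358],None,fx=6,fy=6,interpolation=2)
o=np.zeros((520,790,3),np.uint8);o[:520,:400]=a;o[:330,400:]=b
cv2.imwrite('pics/crop1.png',o[:,:,::-1])
E
```

```text
[62 39 37] [187 174 170] [241  55  47] uint8 [40 39 39]
mat (array([477. ,   3.7]), array([116.6, 146.5]), 85.4)
tally42 (array([504.8, 261. ]), array([65.4, 87.3]), 80.9)
tin24 (array([415.5, 276.1]), array([38.2, 34. ]), 89.6)
mat s (array([477.7,   6.5]), array([117.8, 148.4]), 85.6)
```

View pics/crop1.png

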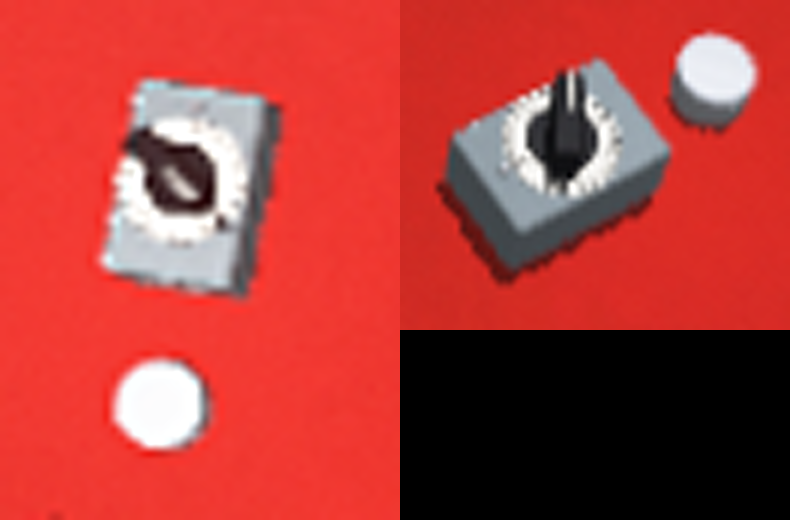

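The crop confirms the grey counter, with its top-face corners at roughly (157,175), (173,177), (169,201) and (153,198) in the top view. The small tin is at its near end, so its +x end points away from the robot. Next I refine the centre and work out the first moves.

```bash
cat > go.py <<'E'
import sys
from h import *
def go(x,y,z,yaw):
    s=get_state(); p=s['ee_pos']; a=np.radians(s['tcp_rot'][2]); d=np.array([x,y,z])-p
    X=np.array([np.cos(a),np.sin(a),0]);Y=np.array([np.sin(a),-np.cos(a),0])
    t=(s['tcp_rot'][2]-yaw+180)%360-180
    print('lin',np.round([d@X/400,d@Y/400,-d[2]/400],4),'roll',round(t/180,4),'dist',np.linalg.norm(d).round(),'deg',round(t,1), 'clock',s['clock'])
if __name__=='__main__': go(*map(float,sys.argv[1:]))
E
python3 - <<'E'
from meas import *
t=load('top0'); s=load('scene0')
def q(c,pts,org,f,z): 
    p=onz(c,(np.array(pts)+.5)/f-.5+np.array(org),z)[:,:2]; e=p[0]+p[1]-p[2]-p[3]; print(p.round(),p.mean(0).round(1),np.degrees(np.arctan2(e[1],e[0])).round(1))
q(t,[(140,80),(265,95),(232,290),(105,265)],(140,165),8,42)
q(s,[(522,236-0),(449,135),(600,58),(670,152)]-np.array([400,0]),(293,245),6,42)
E
python3 go.py 450 -200 300 -9.5
```

```text
[[552. 285.]
 [544. 231.]
 [461. 242.]
 [472. 296.]] [507.3 263.5] -8.2
[[554. 288.]
 [545. 232.]
 [464. 246.]
 [473. 300.]] [509.1 266.5] -9.0
lin [ 0.9422 -0.644   0.004 ] roll 0.1422 dist 457.0 deg 25.6 clock 0.1
```

```bash
python3 -m jog '{"grip":[0,0,0,0,0,0,0,0,0,0],"linear":[[0.94,-0.644,0],[0.94,-0.644,0],[0.94,-0.644,0],[0.94,-0.644,0],[0.94,-0.644,0],[0.94,-0.644,0],[0.94,-0.644,0],[0.94,-0.644,0],[0.94,-0.644,0],[0.94,-0.644,0]],"roll":[0.137,0.137,0.137,0.137,0.137,0.137,0.137,0.137,0.137,0.137]}' 20; python3 go.py 508 150 240 -8.6
```

```text
clock: 1.1
ee_pos: [451.3, -196.6, 302.3]
tcp_rot: [-179.9, -0.0, -8.2]
ft_force: [-1.0, -0.7, 0.1]
grip_width: 0.999
grip_force: 0.0
lin [ 0.017  -0.8778  0.1557] roll 0.0023 dist 357.0 deg 0.4 clock 1.1
```

```bash
python3 -m jog '{"grip":[0,0,0,0,0,0,0,0,0],"linear":[[0.017,-0.878,0.155],[0.017,-0.878,0.155],[0.017,-0.878,0.155],[0.017,-0.878,0.155],[0.017,-0.878,0.155],[0.017,-0.878,0.155],[0.017,-0.878,0.155],[0.017,-0.878,0.155],[0.017,-0.878,0.155]],"roll":[0.002,0.002,0.002,0.002,0.002,0.002,0.002,0.002,0.002]}'; python3 go.py 508 265 200 -8.6
```

```text
clock: 2.0
ee_pos: [507.8, 146.0, 239.7]
tcp_rot: [179.9, 0.1, -8.8]
ft_force: [-0.7, -0.9, -0.7]
grip_width: 0.999
grip_force: 0.0
lin [-0.045  -0.2941  0.0993] roll -0.001 dist 125.0 deg -0.2 clock 2.0
```

```bash
python3 -m jog '{"grip":[0,0,0,0,0,0],"linear":[[-0.045,-0.295,0.1],[-0.045,-0.295,0.1],[-0.045,-0.295,0.1],[-0.045,-0.295,0.1],[-0.045,-0.295,0.1],[-0.045,-0.295,0.1]],"roll":[0,0,0,0,0,0]}'; python3 go.py 508 265 103 -8.6; python3 - <<'E'
from h import *
c=shot('scene','s1.png'); t=shot('top','t1.png')
o=np.zeros((400,790,3),np.uint8)
o[:400,:390]=cv2.resize(c['image'][200:320,260:377],(390,400)); o[:,390:]=cv2.resize(t['image'][130:250,100:220],(400,400))
cv2.imwrite('pics/c1.png',o[:,:,::-1])
E
```

```text
clock: 2.6
ee_pos: [509.6, 262.8, 201.3]
tcp_rot: [180.0, -0.1, -9.1]
ft_force: [0.2, 0.6, 0.5]
grip_width: 0.998
grip_force: 0.0
lin [-0.0048 -0.0049  0.2458] roll -0.0026 dist 98.0 deg -0.5 clock 2.6
```

View pics/c1.png

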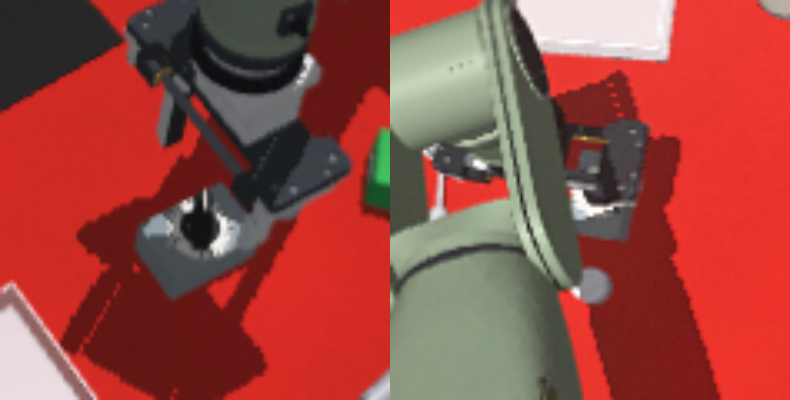

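The open fingers straddle the case: the left one is at about (170,130) in the crop and the right one is behind at (270,190). I descend and close.

```bash
python3 -m jog '{"grip":[0,0,0,0,1,1,1,1,1,1],"linear":[[-0.004,-0.005,0.08],[-0.004,-0.005,0.16],[-0.004,-0.005,0.245],[-0.004,-0.005,0.245],[-0.004,-0.005,0.245],[-0.004,-0.005,0.245],[-0.004,-0.005,0.245],[-0.004,-0.005,0.245],[-0.004,-0.005,0.245],[-0.004,-0.005,0.245]],"roll":[0,0,0,0,0,0,0,0,0,0]}' 25; python3 -m jog '{"grip":[1,1,1,1],"linear":[[0,0,0],[0,0,0],[0,0,-0.04],[0,0,-0.08]],"roll":[0,0,0,0]}'; python3 go.py 477.5 5 140 -4.5
```

```text
clock: 3.7
ee_pos: [507.9, 266.1, 103.7]
tcp_rot: [179.9, -0.1, -8.9]
ft_force: [-1.6, -5.1, 4.6]
grip_width: 0.594
grip_force: 25.0
clock: 4.1
ee_pos: [505.7, 266.8, 133.6]
tcp_rot: [179.9, 0.3, -8.9]
ft_force: [0.1, 0.6, -6.5]
grip_width: 0.592
grip_force: 25.0
lin [ 0.0321  0.6574 -0.016 ] roll -0.0247 dist 263.0 deg -4.4 clock 4.1
```

```bash
python3 -m jog '{"grip":[1,1,1,1,1,1,1,1,1,1],"linear":[[0.0,0.03,-0.02],[0.01,0.1,-0.02],[0.01,0.19,-0.02],[0.02,0.28,-0.02],[0.02,0.37,-0.02],[0.03,0.46,-0.02],[0.03,0.55,-0.02],[0.032,0.61,-0.02],[0.032,0.645,-0.02],[0.032,0.657,-0.02]],"roll":[-0.024,-0.024,-0.024,-0.024,-0.024,-0.024,-0.024,-0.024,-0.024,-0.024]}'; python3 -m jog '{"grip":[1,1],"linear":[[0,0,0],[0,0,0]],"roll":[0,0]}'; python3 go.py 477.5 5 107 -4.5; python3 - <<'E'
from h import *
c=shot('scene','s2.png'); t=shot('top','t2.png')
o=np.zeros((400,790,3),np.uint8)
o[:400,:390]=cv2.resize(c['image'][150:270,210:327],(390,400)); o[:,390:]=cv2.resize(t['image'][140:260,180:300],(400,400))
cv2.imwrite('pics/c2.png',o[:,:,::-1])
E
```

```text
clock: 5.1
ee_pos: [478.8, 4.8, 142.5]
tcp_rot: [-180.0, 0.0, -4.7]
ft_force: [0.7, 0.5, -6.5]
grip_width: 0.597
grip_force: 25.0
clock: 5.3
ee_pos: [479.4, 6.5, 142.6]
tcp_rot: [-180.0, 0.0, -4.6]
ft_force: [-0.4, -0.3, -5.6]
grip_width: 0.596
grip_force: 25.0
lin [-0.0044  0.004   0.089 ] roll -0.0004 dist 36.0 deg -0.1 clock 5.3
```

View pics/c2.png

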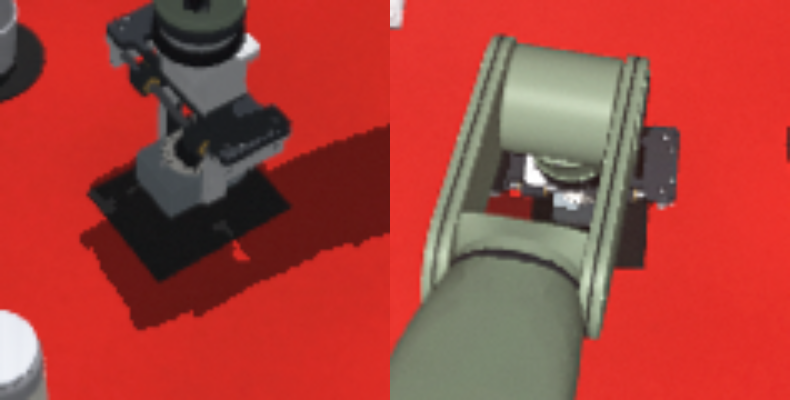

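The counter is held upright above the mat. I lower it to the mat, release and rise.

```bash
python3 -m jog '{"grip":[1,1,1,1,1,1,0,0,0,0],"linear":[[-0.003,0.003,0.03],[-0.003,0.003,0.06],[-0.003,0.003,0.075],[-0.003,0.003,0.083],[-0.003,0.003,0.087],[-0.003,0.003,0.087],[-0.003,0.003,0.087],[-0.003,0.003,0.087],[-0.003,0.003,0.087],[-0.003,0.003,0.087]],"roll":[0,0,0,0,0,0,0,0,0,0]}'; python3 -m jog '{"grip":[0,0,0,0,0,0,0,0],"linear":[[0,0,0],[0,0,0],[0,0,0],[0,0,-0.1],[0,0,-0.2],[0,0,-0.3],[0,0,-0.42],[0,0,-0.42]],"roll":[0,0,0,0,0,0,0,0]}'; python3 go.py 450 -250 280 -4.5
```

```text
clock: 6.4
ee_pos: [478.9, 4.2, 108.6]
tcp_rot: [180.0, -0.1, -4.6]
ft_force: [-0.2, -0.2, 0.1]
grip_width: 0.895
grip_force: 0.0
clock: 7.2
ee_pos: [482.1, 3.8, 283.4]
tcp_rot: [179.9, -0.9, -4.6]
ft_force: [0.6, -0.4, 0.6]
grip_width: 1.002
grip_force: 0.0
lin [-0.0291  0.6389  0.0086] roll -0.0006 dist 256.0 deg -0.1 clock 7.2
```

Next I move aside for a clear look at the counter and knob.

```bash
python3 -m jog '{"grip":[0,0,0,0,0,0],"linear":[[0,0.64,0],[0,0.64,0],[0,0.64,0],[0,0.64,0],[0,0.64,0],[0,0.64,0]],"roll":[0,0,0,0,0,0]}'; python3 - <<'E'
from h import *
c=shot('scene','s3.png'); t=shot('top','t3.png')
o=np.zeros((400,790,3),np.uint8)
o[:400,:390]=cv2.resize(c['image'][185:235,243:292],(390,400),interpolation=2); o[:,390:]=cv2.resize(t['image'][170:220,215:265],(400,400),interpolation=2)
cv2.imwrite('pics/c3.png',o[:,:,::-1])
E
```

```text
clock: 7.8
ee_pos: [456.6, -255.6, 275.3]
tcp_rot: [179.9, 0.0, -5.0]
ft_force: [-0.0, 0.6, 0.4]
grip_width: 1.001
grip_force: 0.0
```

View pics/c3.png

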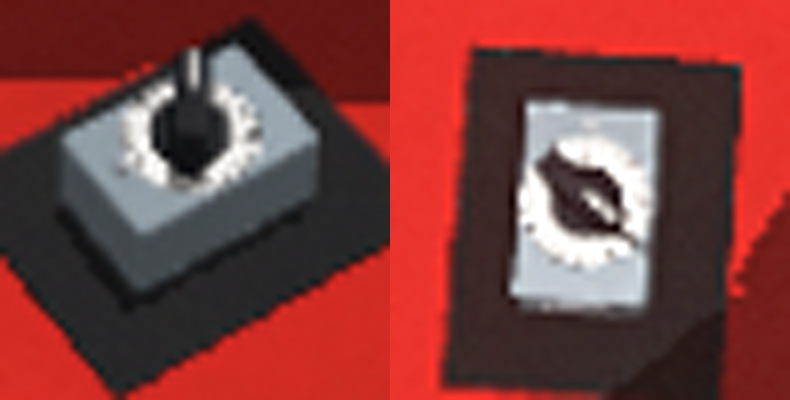

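The counter sits square in the middle of the mat. The knob's white line and needle tip point to the lower right in the top view, with the tip near (246,200), so the needle reads about 130° clockwise of +x. I compute the exact figures.

```bash
python3 - <<'E'
from h import *
t=load('t3'); s=load('s3')
def P(pts,z): return onz(t,(np.array(pts,float)-[390,0]+.5)/8-.5+[215,170],z)[:,:2]
c=P([(527,102),(660,108),(648,312),(512,297)],46); e=c[0]+c[1]-c[2]-c[3]
ct=c.mean(0); ya=np.degrees(np.arctan2(e[1],e[0])); print('case',ct.round(1),ya.round(1))
m=P([(471,46),(741,66),(719,398),(442,385)],4); print('mat',m.round(),m.mean(0).round(1))
n=P([(640,240)],47)[0]-ct; w=P([(622,226)],75)[0]-ct; b=P([(545,155)],75)[0]-ct
for k in(n,w,b): print(k.round(1),np.degrees(np.arctan2(k[1],k[0])).round(1))
def S(pts,z): return onz(s,(np.array(pts,float)+.5)/[390/49,8]-.5+[243,185],z)[:,:2]
c=S([(62,138),(135,236),(318,135),(235,42)],46);print('s case',c.mean(0).round(1))
f=S([(193,50)],75)[0]-c.mean(0); print(f.round(1),np.degrees(np.arctan2(f[1],f[0])).round(1))
E
```

```text
case [477.7   5.2] -3.9
mat [[555.  58.]
 [545. -60.]
 [400. -49.]
 [407.  69.]] [476.8   4.4]
[-15.5 -22.2] -124.9
[-14.  -15.7] -131.8
[15.6 15.6] 45.1
s case [479.5   6.6]
[-12.6 -13.8] -132.5
```

```bash
python3 go.py 478.3 5.5 240 46
```

```text
lin [-5.000e-04 -6.456e-01  8.730e-02] roll -0.2822 dist 261.0 deg -50.8 clock 7.9
```

```bash
python3 -m jog '{"grip":[0,0,0,0,0,0,0,0,0],"linear":[[0,-0.645,0.06],[0,-0.645,0.06],[0,-0.645,0.06],[0,-0.645,0.06],[0,-0.645,0.08],[0,-0.645,0.08],[0,-0.645,0.08],[0,-0.645,0.08],[0,-0.645,0.08]],"roll":[-0.282,-0.282,-0.282,-0.282,-0.282,-0.282,-0.282,-0.282,-0.282]}'; python3 go.py 478.3 5.5 148 46
```

```text
clock: 8.8
ee_pos: [478.2, 6.1, 244.1]
tcp_rot: [180.0, -0.0, 46.0]
ft_force: [0.3, -0.0, 0.2]
grip_width: 0.999
grip_force: 0.0
lin [-0.0009  0.0011  0.2403] roll 0.0001 dist 96.0 deg 0.0 clock 8.8
```

```bash
python3 -m jog '{"grip":[0.3,0.4,0.5,0.6,0.6,1,1,1,1,1],"linear":[[0,0,0.08],[0,0,0.16],[0,0,0.22],[0,0,0.24],[0,0,0.24],[0,0,0.24],[0,0,0.24],[0,0,0.24],[0,0,0.24],[0,0,0.24]],"roll":[0,0,0,0,0,0,0,0,0,0]}' 12; python3 -m jog '{"grip":[1,1,1],"linear":[[0,0,0],[0,0,0],[0,0,0]],"roll":[0,0,0]}';python3 -c "
from h import *
s=get_state();print(s['torque'],s['q'])
c=shot('scene','s4.png')
cv2.imwrite('pics/c4.png',cv2.resize(c['image'][160:240,230:310],(480,480),interpolation=2)[:,:,::-1])"
```

```text
clock: 9.8
ee_pos: [478.5, 6.4, 148.3]
tcp_rot: [180.0, -0.0, 46.2]
ft_force: [-0.7, 0.2, 0.4]
grip_width: 0.186
grip_force: 0.0
clock: 10.1
ee_pos: [479.1, 5.9, 148.4]
tcp_rot: [179.9, -0.0, 46.2]
ft_force: [2.0, -2.4, 1.1]
grip_width: 0.138
grip_force: 12.0
[-0.49478407 -0.3924009  -0.02027666] [-9.63681142e+00  1.12987386e+01  1.09380466e+02 -4.02902263e-02
  5.91972533e+01  3.42324135e+01]
```

View pics/c4.png

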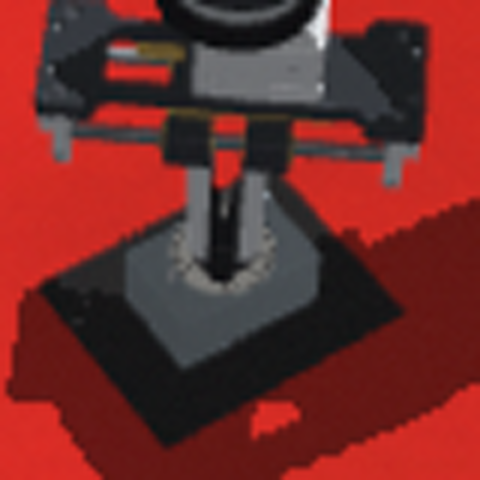

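The fingers pinch the knob across its thickness (13 mm, at about (222,225) in the crop). I turn it anticlockwise.

```bash
python3 -m jog '{"grip":[1,1,1,1,1,1,1,1,1,1],"linear":[[0,0,0],[0,0,0],[0,0,0],[0,0,0],[0,0,0],[0,0,0],[0,0,0],[0,0,0],[0,0,0],[0,0,0]],"roll":[-0.04,-0.08,-0.12,-0.16,-0.2,-0.24,-0.28,-0.32,-0.36,-0.4]}';python3 -m jog '{"grip":[1,1,1,1,1,1,1,1,1],"linear":[[0,0,0],[0,0,0],[0,0,0],[0,0,0],[0,0,0],[0,0,0],[0,0,0],[0,0,0],[0,0,0]],"roll":[-0.04,-0.08,-0.12,-0.16,-0.2,-0.24,-0.26,-0.27,-0.27]}'; python3 -c "
from h import *
print(get_state()['torque'])"
```

```text
clock: 11.15
ee_pos: [478.0, 6.1, 148.3]
tcp_rot: [-179.9, -0.0, 118.5]
ft_force: [-0.5, -2.1, 6.1]
grip_width: 0.139
grip_force: 12.0
clock: 12.05
ee_pos: [477.6, 5.5, 148.4]
tcp_rot: [-179.8, -0.1, 166.8]
ft_force: [-3.6, -4.3, 6.7]
grip_width: 0.14
grip_force: 12.0
[-0.91252161  0.39873285  0.02637037]
```

```bash
for i in 1; do python3 -m jog '{"grip":[1,1,1],"linear":[[0,0,0],[0,0,0],[0,0,0]],"roll":[-0.01,-0.022,-0.022]}'; python3 -c "
from h import *
print(get_state()['torque'])"; python3 -m jog '{"grip":[1,1,1],"linear":[[0,0,0],[0,0,0],[0,0,0]],"roll":[-0.01,-0.022,-0.022]}'; python3 -c "
from h import *
print(get_state()['torque'])"; done
```

```text
clock: 12.35
ee_pos: [477.5, 5.4, 148.4]
tcp_rot: [-179.8, -0.1, 170.8]
ft_force: [-2.6, -5.5, 7.5]
grip_width: 0.137
grip_force: 12.0
[-0.89613192  0.48207688  0.02209055]
clock: 12.65
ee_pos: [477.7, 5.5, 148.4]
tcp_rot: [-179.9, -0.1, 174.7]
ft_force: [-3.4, -5.8, 6.9]
grip_width: 0.139
grip_force: 12.0
[-0.84218981  0.39088134 -0.02295993]
```

```bash
python3 -m jog '{"grip":[1,1,1],"linear":[[0,0,0],[0,0,0],[0,0,0]],"roll":[-0.006,-0.012,-0.012]}'; python3 -c "
from h import *
print(get_state()['torque'])"; python3 -m jog '{"grip":[1,1,1],"linear":[[0,0,0],[0,0,0],[0,0,0]],"roll":[-0.006,-0.012,-0.012]}'; python3 -c "
from h import *
print(get_state()['torque'])
c=shot('scene','s5.png');t=shot('top','t5.png')
cv2.imwrite('pics/c5.png',cv2.resize(c['image'][170:240,230:310],(640,560),interpolation=2)[:,:,::-1])"
```

```text
clock: 12.95
ee_pos: [478.0, 6.0, 148.4]
tcp_rot: [-180.0, -0.1, 176.8]
ft_force: [-1.1, -3.8, 5.1]
grip_width: 0.138
grip_force: 12.0
[-0.52292234  0.1505721  -0.11057296]
clock: 13.25
ee_pos: [478.1, 6.4, 148.3]
tcp_rot: [180.0, -0.0, 179.0]
ft_force: [-0.9, -1.3, 4.8]
grip_width: 0.139
grip_force: 12.0
[-0.24260747  0.10379246 -0.12342323]
```

View pics/c5.png

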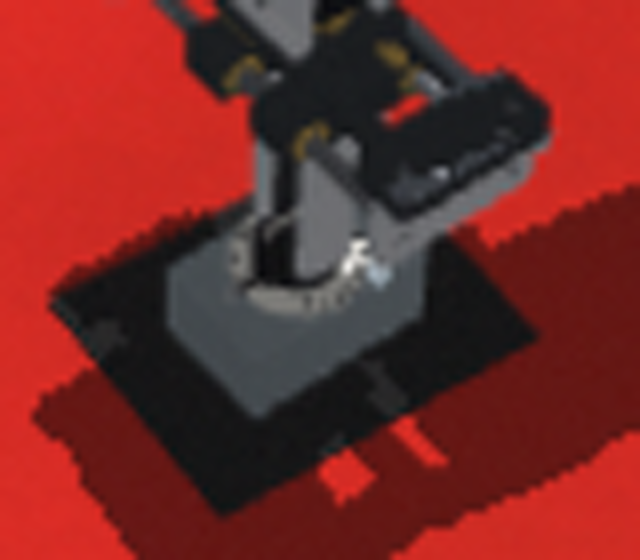

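The torque about the axis rose from 0.02 to about 0.12 N m, so the needle has reached the stop. I release, rise and move aside to check.

```bash
python3 -m jog '{"grip":[0.6,0.5,0.3,0.3,0.3,0.3,0.3,0,0,0],"linear":[[0,0,0],[0,0,0],[0,0,0],[0,0,0],[0,0,-0.06],[0,0,-0.14],[0,0,-0.24],[0,0,-0.34],[0,0,-0.34],[0,0,-0.34]],"roll":[0,0,0,0,0,0,0,0,0,0]}'; python3 -m jog '{"grip":[0,0,0,0,0,0,0],"linear":[[0,-0.65,0],[0,-0.65,0],[0,-0.65,0],[0,-0.65,0],[0,-0.65,0],[0,-0.65,0],[0,-0.65,0]],"roll":[0,0,0,0,0,0,0]}'; python3 - <<'E'
from h import *
c=shot('scene','s6.png'); t=shot('top','t6.png')
o=np.zeros((400,790,3),np.uint8)
o[:400,:390]=cv2.resize(c['image'][185:235,243:292],(390,400),interpolation=2); o[:,390:]=cv2.resize(t['image'][170:220,215:265],(400,400),interpolation=2)
cv2.imwrite('pics/c6.png',o[:,:,::-1])
E
```

```text
clock: 14.35
ee_pos: [478.7, 6.4, 284.8]
tcp_rot: [-180.0, 0.1, 179.0]
ft_force: [-0.6, -0.2, -0.1]
grip_width: 0.92
grip_force: 0.0
clock: 15.05
ee_pos: [472.6, -254.6, 281.5]
tcp_rot: [179.8, -0.2, 178.8]
ft_force: [0.1, 0.4, 0.3]
grip_width: 1.001
grip_force: 0.0
```

View pics/c6.png

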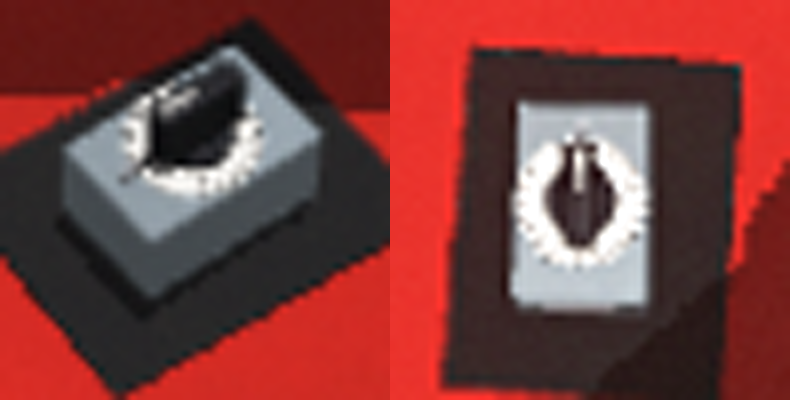

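The white line points up at the pin, near (580,140) in the crop. The case is central and about 4° off the mat's axis, within the 11° allowed. The case turned slightly with the knob, which confirms the needle was on the stop, so I hand in.

```bash
python3 -c "
from h import *
print(close_job())"
```

```text
the job is handed in; nothing more can be done
None
```

I set the tally counter down and released it in the middle of the rectangular mat, about 4° off square (up to 11° is allowed). Its needle is back at the zero stop, and the job is handed in; no verdict came back.

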